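# Hang the yoghurt pail on the check scale

### The arm

A 6-joint arm with a two-finger parallel gripper is mounted at the origin on the work surface. World frame = base frame: x ahead of the robot, y to its left, z up, the work surface at z = 0. Lengths are in m, angles in rad, forces in N, time in s.
With the tool pointing down it reaches from about 0.35 to 0.975 m from the base axis. Payload 7.1 kg.
Tool frame: the origin (TCP) lies at the very end of the fingers, on their centre line; the grasp point (between the pads) lies 19 mm behind it; z points along the fingers, y is the line along which they close (so a half turn about z gives the same grasp; the last joint's range is limited). The gripper opens to 88 mm and grips with 3 to 60 N. Pads are 20 mm wide; open, the fingers measure 115 mm over their backs; the gripper's body (75 mm by 178 mm) begins 61 mm behind the grasp point.
Start: joints at [1.233, 0.423, 1.63, -0, 1.089, -0.019], TCP at [0.196, 0.594, 0.223] pointing down, gripper open.
Joint ranges: [-3, 3], [-0.9, 2.11], [0.09, 2.58], [-1.31, 4.45], [0.11, 2.69], [-2.54, 2.54]. Speed limits (rad/s): [2.39, 2.39, 3.01, 3.14, 3.14, 3.14].

### API

Orientations are given as a unit quaternion [w, x, y, z].
In Python, from cell import bot gives the robot as it stands.
- The arm moves only by the shell command python3 -m handwheel 'ROWS' [FORCE]. ROWS is JSON, a list of rows, each a list of 3 entries, a list of its own where there are three numbers: the shift along the tool's x, y, z in cm, then the turn, a rotation vector about the tool's x, y, z in degrees, then the finger opening in cm, from 0 to 8.78. A call has 1 to 20 rows; each row is the pose to reach, as a shift and turn from the pose commanded when the call began, along the tool's axes at that moment; what a row does not reach only later rows make up. A row lasts 1/12 s, in which the tool goes at most 41.7 mm and 7.16 degrees, less where a joint would pass 70% of its speed; a pose out of reach is approached as far as the arm can. A call with a gripper value outside its range is refused whole. The fingers move at their own pace and stop on an object; FORCE is the grip in N (left out, the last holds). Time passes only in rows, so rows that repeat a pose let the fingers close. It gives the time, the measured TCP pose, the force, the opening and the grip force at its end, in the units of the state.
- bot.get_state(): the state, without advancing time (a new reading comes with each control period).
- bot.grab_frame(name): name is "side" or "top"; returns a dict with "image" (420x560x3 uint8, red, green, blue), "fovy" (degrees; the focal length in pixels is half the picture's height over the tangent of half this angle, whatever the lens; pixels are square), "cx", "cy" (the principal point, pixels), "k1" (the pictures are not rectified: a ray, as slopes to the right and down, at radius r is drawn at 1 + k1 r^2 times it, then the intrinsics apply), "R" (3x3) and "t" (3): a world point X has camera coordinates R X + t. Camera axes: x right, y down, z forward; pixel columns grow to the right and rows downward; lengths in m; the calibration is good to about 2 mm. A picture is of the moment at which its call begins. There is no depth.
- bot.sign_off(): hands the job in; it is judged then, once.
The state is a dict: "t": time; "joint_positions": joint angles; "dq": joint speeds; "effort": joint torques, N m; "ee_pos": TCP position; "orientation": TCP orientation; "force": force on the tool from outside, world axes, zero at the start; "wrist_torque": the same for the moment, N m; "finger_gap": opening from 0.0 (shut) to 1.0 (fully open); "gripper_force": force on a finger pad.
Only numpy, scipy, OpenCV 4.12 (cv2) and the standard library are available. Lean on these libraries where they do the work, as an engineer would, in place of code of your own. Each camera call takes 0.05 s, during which the arm holds its last target. There are 200 camera calls.

### The job

Swing the pail's flat-lying bail upright while the pail stays standing where it is on the bench, then lift the pail by the bail's red grip and hang the bail over both prongs of the check scale's hook. Set it down gently: let the sprung hook take over the weight slowly, neither jolting it nor pressing it down hard, and let go only when it carries the whole pail, neither more nor less. Leave the pail hanging upright and still, never tip it over, and leave the three drink cups alone.

Things in the scene. Friction and masses are not known exactly. Their poses are not given: they have to be found in the camera images.
- pail: White closed plastic pail, blue lid, red and orange patches: 91 mm tall, 86 mm wide at the foot, 98 mm at the top, lid 104 mm. Loose, 0.25 to 0.9 kg (unknown). Origin: centre of its underside, z up. The bail's hinge line lies along the pail's y axis, 75 mm above the origin, through two ears reaching y = +-64 mm. Starts standing on the bench.
- bail (a joint): Angle of the pail's dark steel wire bail about its hinge, rad: 0 = lying flat, sticking out level in the pail's +x direction; pi/2 = upright; up to 3.1 = flat on the -x side. It starts flat. It turns easily (friction about 0.012 N m) and falls flat again if let go; the pail swings a little on it when lifted.
- bail_grip (a point): Centre of the bail's red grip roller (12 mm diameter, 40 mm long, turns freely on the wire) on the middle of its crossbar, 95 mm from the hinge line. y axis along the crossbar, x axis away from the hinge line. Wire 6 mm thick; crossbar straight to y = +-52 mm, then bent to legs at +-61 mm that run to the ears. With the bail flat, 37 mm are free between roller and lid.
- scale: Check scale, fixed: blue pillar 35 x 50 mm, 299 mm tall, on a dark steel foot, carrying a sprung twin hook. Origin: on the bench straight below the hook's seat; z up. The hook points and opens towards -x; the pillar stands at x = 107 to 143 mm, the foot (12 mm thick, 130 mm wide) at x = 40 to 190 mm.
- hook_seat (a point): Where the crossbar's centre lies once hung, midway between the prongs: 267 mm above the bench unloaded, sinking with the hook; axes as the scale's. The prongs are two 8 mm yellow rods at y = +-38 mm (68 mm free between them for grip roller and fingers), each a shallow trough that rises 7 mm behind and runs back to a 100 mm wide crosspiece with its front at x = 90 mm.
- hook_tip (a point): Point midway between the tops of the prongs' upturned front tips: x = -22 mm and z = +19 mm from the seat point, moving with the hook. To pass over the tips the crossbar's centre must be at least 4 mm above this point.
- weigh_hook (a joint): How far the hook has sunk, m: 0 = unloaded at its top stop, 0.07 = bottom stop. A spring (150 N/m, 0.5 N preload, lightly damped) carries it; the pail sinks it by about 16 to 58 mm, depending on its unknown weight. Let go too early or too late, it jumps: faster than 0.06 m/s is a jolt, more than 13 N on the hook is too hard.
- cup_black: Bystander: lidded brown, black-lidded drink cup, 82 mm tall, 70 mm wide at the lid, loose. Origin: centre of its underside.
- cup_red: Bystander: lidded red, white-lidded drink cup, 82 mm tall, 70 mm wide at the lid, loose. Origin: centre of its underside.
- cup_green: Bystander: lidded white, green-lidded drink cup, 82 mm tall, 70 mm wide at the lid, loose. Origin: centre of its underside.

How it is judged:
On the way:
1. the bail has been swung up to within about 15 degrees of upright while the pail stands where it was on the bench (value of joint bail between 1.3 and 1.84 rad and height (world z) of pail below 0.006 m and angle between pail's own z axis and vertical below 0.1 rad and distance of pail from where it was at the start of the episode below 0.03 m), for 0.2 s.
At the end, for the whole second after the job is handed in: The pail hangs still and let go, 20 mm or more off the bench, upright within 11 degrees, its weight on the sprung hook (sunk 5 to 68 mm); the crossbar lies in both prongs' troughs: grip centre within 12 mm along x, 18 mm along y, 5 mm in z of the seat point, parallel within 7 degrees (x of bail_grip in the frame of hook_seat between -0.012 and 0.012 m and y of bail_grip in the frame of hook_seat between -0.018 and 0.018 m and z of bail_grip in the frame of hook_seat between -0.005 and 0.006 m and angle between the y axis of bail_grip and the y axis of hook_seat, either way round below 0.12 rad and value of joint weigh_hook between 0.005 and 0.068 m and height (world z) of pail above 0.02 m and angle between pail's own z axis and vertical below 0.2 rad and linear speed of pail below 0.04 m/s and angular speed of pail below 0.6 rad/s and contact force between the fingers and pail below 0.1 N); the robot touches nothing.
It fails at once if the scale's hook is jolted (moves faster than 0.06 m/s) (velocity of joint weigh_hook above 0.06 m/s or velocity of joint weigh_hook below -0.06 m/s).
It fails at once if the scale is pressed hard (more than 13 N from the pail and bail, or more than 5 N from the gripper or arm itself) (contact force between scale and pail above 13 N or contact force between scale and the arm above 5 N or contact force between scale and the fingers above 5 N).
It fails at once if the pail is tipped over by more than 35 degrees (angle between pail's own z axis and vertical above 0.61 rad).
It fails at once if a drink cup is moved by more than 15 mm (distance of any of cup_black, cup_red, cup_green from where it was at the start of the episode above 0.015 m).
It also fails if it takes over 64 s, if anything falls off the work surface, if the arm or the gripper's body presses on something with over 40 N, if the wrist force passes 120 N, or if a joint passes its speed limit or range.

## Working session

There is one attempt and no reset: what is moved stays moved. The work goes in short steps, Python scripts to look and compute and a shell command to move; the robot and the scene stay as the last step left them, time stands still between calls to the robot, and variables do not carry over. Pictures are saved under pics/ and viewed, at most 12 in all, crops included, and the job is handed in when it is done.

```bash
mkdir -p pics; ls; python3 - <<'E'
from cell import bot
import cv2
for n in("side","top"):
    f=bot.grab_frame(n); cv2.imwrite(f"pics/{n}0.png",f["image"][:,:,::-1]); print({k:v for k,v in f.items() if k!="image"})
print(bot.get_state())
E
```

```text
pics
{'fovy': 46.94349052588022, 'cx': 282.19554093993895, 'cy': 207.16490612610903, 'k1': -0.12533757385340308, 'R': array([[ 0.73788618, -0.67453095, -0.02306461],
       [-0.33750947, -0.339185  , -0.87808934],
       [ 0.58447527,  0.65571452, -0.47794051]]), 't': array([-0.3568697 ,  0.39872498,  0.75496258])}
{'fovy': 50.191575282775446, 'cx': 278.45865964466833, 'cy': 210.0079051095261, 'k1': -0.12567232221167646, 'R': array([[-0.01156963, -0.99992687, -0.00351977],
       [-0.99752522,  0.01178583, -0.06931464],
       [ 0.06935106,  0.00270912, -0.99758864]]), 't': array([0.10876149, 0.59846186, 1.21985044])}
{'t': 0.1, 'joint_positions': array([ 1.23298548e+00,  4.23750277e-01,  1.63063010e+00, -1.47263097e-05,
        1.08863980e+00, -1.89639156e-02]), 'dq': array([ 0.00100865, -0.00333445, -0.00199594,  0.00060612,  0.0013278 ,
       -0.00069465]), 'effort': array([-3.18077155e-04, -5.45623255e+01, -2.74325752e+01,  6.45478559e-02,
        1.88067049e-02, -4.49177753e-05]), 'ee_pos': array([0.19570298, 0.59301438, 0.22198179]), 'orientation': array([-1.20234725e-04,  1.58745595e-01,  9.87319263e-01, -7.03596002e-04]), 'force': array([-0.64223544, -0.00141719, -0.36231418]), 'wrist_torque': array([-0.07501716, -0.07374955, -0.00265216]), 'gripper_force': 0.0, 'finger_gap': 1.0006506690601158}
```

View pics/side0.png

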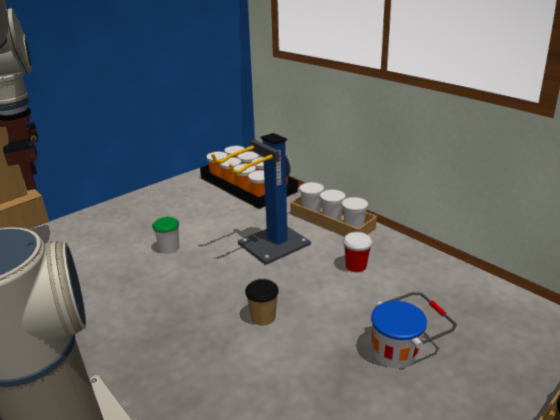

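View pics/top0.png

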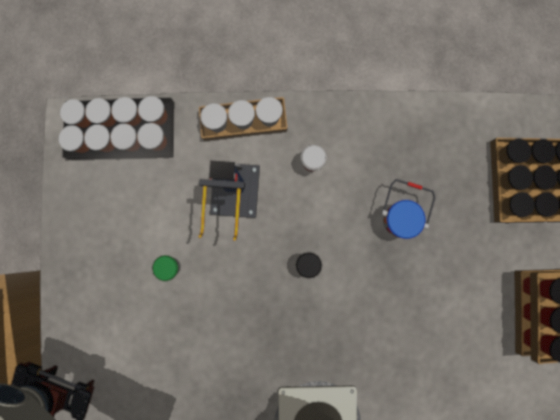

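The side view shows the pail at about (398,330) with its red grip at (437,308), and the scale at (275,190). In the top view the lid is at (406,219), the grip at (415,185), and the yellow prongs run from (204,187) to (203,236) and from (241,190) to (237,237). The cups are at (314,157), (308,265) and (165,268).

```bash
cat > h.py <<'E'
import numpy as np, cv2
from cell import bot
def K(f):
    F=f["image"].shape[0]/2/np.tan(np.radians(f["fovy"])/2)
    return np.array([[F,0,f["cx"]],[0,F,f["cy"]],[0,0,1.]]), np.array([f["k1"],0,0,0,0])
def ray(f,uv):
    k,d=K(f); p=cv2.undistortPoints(np.array([[uv]],float),k,d)[0,0]
    R=f["R"]; return -R.T@f["t"], R.T@np.r_[p,1]
def plane(f,uv,z):
    c,d=ray(f,uv); return c+d*(z-c[2])/d[2]
def tri(f,a,g,b):
    c1,d1=ray(f,a); c2,d2=ray(g,b)
    s=np.linalg.lstsq(np.c_[d1,-d2],c2-c1,rcond=None)[0]
    p,q=c1+s[0]*d1,c2+s[1]*d2; return (p+q)/2, np.linalg.norm(p-q)
def blobs(f,kind,amin=8):
    h=cv2.cvtColor(f["image"],cv2.COLOR_RGB2HSV); H,S,V=h[...,0].astype(int),h[...,1],h[...,2]
    rng={"red":(((H<5)|(H>174))&(S>170)&(V>80)),"blue":((abs(H-110)<8)&(S>180)&(V>110)),
         "yellow":((abs(H-24)<7)&(S>170)&(V>110)),"green":((abs(H-65)<15)&(S>120)&(V>50))}[kind]
    n,l,st,ce=cv2.connectedComponentsWithStats(rng.astype(np.uint8))
    return [(ce[i].round(1),int(st[i,4]),st[i,:4],np.argwhere(l==i)[:,::-1]) for i in range(1,n) if st[i,4]>=amin]
E
python3 - <<'E'
from h import *
for n in("side","top"):
    f=bot.grab_frame(n)
    for k in("red","blue","yellow"):
        for b in blobs(f,k): print(n,k,b[0],b[1],b[2])
E
```

```text
side red [357.  259.9] 389 [348 249  21  23]
side red [437.  307.5] 88 [430 301  16  15]
side red [388.2 351.6] 87 [385 345   8  14]
side red [415.4 351.2] 19 [414 348   4   7]
side blue [399.  319.4] 1595 [372 301  55  38]
side yellow [231.7 154.3] 119 [212 146  42  17]
side yellow [249.4 164.1] 133 [229 155  44  18]
top red [414.5 185.2] 24 [409 183  12   5]
top yellow [203.1 207.3] 82 [201 187   5  47]
top yellow [237. 210.] 119 [234 189   7  50]
```

```bash
python3 - <<'E'
from h import *
s=bot.grab_frame("side");t=bot.grab_frame("top")
g,e=tri(s,blobs(s,"red")[1][0],t,blobs(t,"red")[0][0]); print("grip",g,e)
h=cv2.cvtColor(t["image"],cv2.COLOR_RGB2HSV).astype(int)
m=((abs(h[...,0]-112)<12)&(h[...,1]>130)&(h[...,2]>70)).astype(np.uint8)
m[:,:350]=0
c=max(cv2.findContours(m,0,1)[0],key=cv2.contourArea);el=cv2.fitEllipse(c);print(el)
lid=plane(t,el[0],.091); c2=max(cv2.findContours((m*0),0,1)[0],key=cv2.contourArea,default=None)
sb=plane(s,blobs(s,"blue",500)[0][0],.09);print("lid",lid,sb,"pail->grip",g-lid,np.hypot(*(g-lid)[:2]),np.degrees(np.arctan2(*(g-lid)[1::-1])))
for f,n in((s,"side"),(t,"top")):
  for b in blobs(f,"yellow",50):
    P=b[3]; k=1 if n=="top" else 0
    v=P[:,k]; lo=P[v<=v.min()+1].mean(0);hi=P[v>=v.max()-1].mean(0); print(n,lo,hi,plane(f,lo,.275),plane(f,hi,.275))
S=sorted([b for b in blobs(s,"yellow",50)],key=lambda b:b[0][0]);T=sorted([b for b in blobs(t,"yellow",50)],key=lambda b:b[0][0])
tips=[]
for a,b in zip(S,T):
  A=a[3][a[3][:,0]<=a[3][:,0].min()+1].mean(0);B=b[3][b[3][:,1]>=b[3][:,1].max()-1].mean(0)
  A2=a[3][a[3][:,0]>=a[3][:,0].max()-1].mean(0);B2=b[3][b[3][:,1]<=b[3][:,1].min()+1].mean(0)
  p=tri(s,A,t,B);q=tri(s,A2,t,B2);print("tip",p,"back",q)
for n,uv in(("red",(314,157)),("black",(308,265)),("green",(165,268))):print(n,plane(t,uv,.082))
im=s["image"][130:260,180:340,::-1];cv2.imwrite("pics/c.png",cv2.resize(im,None,fx=5,fy=4.6,interpolation=2))
E
```

```text
grip [ 0.6574221  -0.2627062   0.07950795] 0.0013896473593406752
((405.6093444824219, 218.8870086669922), (36.92715072631836, 37.06784439086914), 151.3014678955078)
lid [ 0.56744795 -0.23276512  0.091     ] [ 0.56533174 -0.23616159  0.09      ] pail->grip [ 0.08997415 -0.02994108 -0.01149205] 0.09482518777978813 -18.406113778016135
side [212.625 155.625] [252.4 146.8] [0.53420798 0.28652419 0.275     ] [0.63457055 0.26251594 0.275     ]
side [229.8 165.2] [271.25 156.  ] [0.52866601 0.21242289 0.275     ] [0.62818681 0.18611281 0.275     ]
top [204.5 187.5] [201.33333333 231.33333333] [0.63397884 0.26442165 0.275     ] [0.53696407 0.27145194 0.275     ]
top [238.28571429 189.57142857] [234.66666667 237.66666667] [0.62834787 0.18931335 0.275     ] [0.52233134 0.19786073 0.275     ]
tip (array([0.53244098, 0.27389883, 0.27915277]), np.float64(0.010857894501680745)) back (array([0.63468098, 0.26398903, 0.27453025]), np.float64(0.0016463207646056149))
tip (array([0.52084681, 0.19823296, 0.2818184 ]), np.float64(0.0035478204616355776)) back (array([0.62922521, 0.18880882, 0.27383893]), np.float64(0.0019224528225748531))
red [0.73559498 0.005469   0.082     ]
black [0.45043305 0.02603312 0.082     ]
green [0.44571255 0.40251126 0.082     ]
```

View pics/c.png

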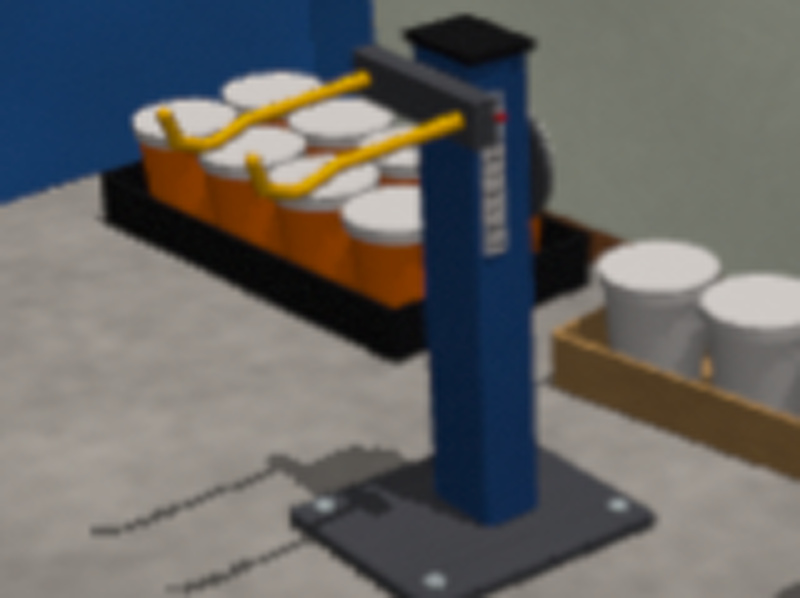

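Crop: the prong tip tops are at side-view pixels (212.6,154.3) and (230.4,164.3). That puts the seat near (0.543,0.2335) with the scale yawed about -4.4°. The pail is at (0.567,-0.233), yaw -18.4°.

```bash
cat >> h.py <<'E'
from scipy.spatial.transform import Rotation as Ro
def pose():
    s=bot.get_state(); q=s["orientation"]; return s["ee_pos"],Ro.from_quat(np.r_[q[1:],q[0]])
def Rtool(yaw,tilt=0):   # tool y at world yaw (deg), z down; tilt leans fingertips towards +y(tool)
    r=np.radians(yaw); y=np.array([np.cos(r),np.sin(r),0]); z=np.array([0,0,-1.])
    return Ro.from_matrix(np.c_[np.cross(y,z),y,z])*Ro.from_euler("x",-tilt,degrees=True)
def delta(grasp,yaw,tilt=0):  # grasp point target -> shift cm, turn deg
    p,R=pose(); T=Rtool(yaw,tilt); tcp=np.array(grasp)+T.apply([0,0,.019])
    return R.inv().apply(tcp-p).round(4)*100, np.degrees((R.inv()*T).as_rotvec()).round(1)
E
python3 -c "
from h import *
for z in(.16,.075):print(*delta([.657,-.263,z],-18.4))"
```

```text
[-70.63 -66.86   8.17] [-0.   0.  90.1]
[-70.63 -66.86  16.67] [-0.   0.  90.1]
```

```bash
python3 -m handwheel '[[[-35.3,-33.4,4],[0,0,45],4],[[-35.3,-33.4,4],[0,0,45],4],[[-35.3,-33.4,4],[0,0,45],4],[[-35.3,-33.4,4],[0,0,45],4],[[-35.3,-33.4,4],[0,0,45],4],[[-35.3,-33.4,4],[0,0,45],4],[[-70.6,-66.9,8],[0,0,90.1],4],[[-70.6,-66.9,8],[0,0,90.1],4],[[-70.6,-66.9,8],[0,0,90.1],4],[[-70.6,-66.9,8],[0,0,90.1],4],[[-70.6,-66.9,8],[0,0,90.1],4],[[-70.6,-66.9,8],[0,0,90.1],4],[[-70.6,-66.9,8],[0,0,90.1],4],[[-70.6,-66.9,8],[0,0,90.1],4],[[-70.6,-66.9,8],[0,0,90.1],4],[[-70.6,-66.9,8],[0,0,90.1],4],[[-70.6,-66.9,8],[0,0,90.1],4],[[-70.6,-66.9,8],[0,0,90.1],4],[[-70.6,-66.9,8],[0,0,90.1],4],[[-70.6,-66.9,8],[0,0,90.1],4]]' 8; python3 -c "
from h import *
print(*delta([.657,-.263,.16],-18.4))"
```

```text
t: 1.97
ee_pos: [0.5899, -0.1401, 0.1542]
orientation: [-0.0, 0.811, 0.585, 0.0]
force: [1.4, 0.1, 0.1]
finger_gap: 0.455
gripper_force: 0.0
[-9.55 10.24  1.32] [-0. -0.  0.]
```

```bash
python3 -m handwheel '[[[-8,9,1],[0,0,0],4],[[-8,9,1],[0,0,0],4],[[-8,9,1],[0,0,0],4],[[-8,9,1],[0,0,0],4],[[-8,9,1],[0,0,0],4],[[-8,9,1],[0,0,0],4],[[-8,9,1],[0,0,0],4]]'; python3 -c "
from h import *
for z in(.16,.075):print(*delta([.657,-.263,z],-18.4))
s=bot.grab_frame('side');t=bot.grab_frame('top')
for f in(s,t):
  print([(b[0],b[1]) for b in blobs(f,'red')])
cv2.imwrite('pics/a.png',np.hstack([cv2.resize(f['image'][y:y+120,x:x+130,::-1],(400,370)) for f,x,y in((s,370,230),(t,360,140))]))"
```

```text
t: 2.55
ee_pos: [0.6489, -0.241, 0.1443]
orientation: [-0.0, 0.811, 0.586, -0.0]
force: [-0.1, 0.1, -0.4]
finger_gap: 0.453
gripper_force: 0.0
[-1.83  1.46  0.32] [-0.1 -0.   0.1]
[-1.83  1.47  8.82] [-0.1 -0.   0.1]
[(array([356.1, 259.7]), 427), (array([436.8, 307.4]), 85), (array([388.2, 351.6]), 87), (array([415.3, 351.1]), 18)]
[]
```

View pics/a.png

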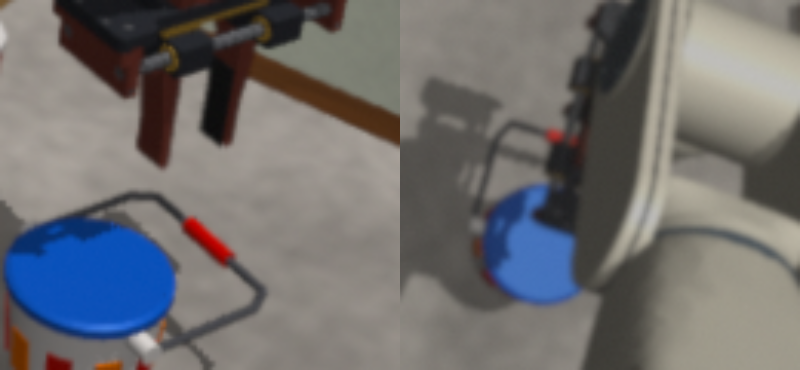

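The fingers straddle the grip axis above the roller (crop about (208,240)), and the remaining offset is what I computed. Next I descend and close.

```bash
python3 -m handwheel '[[[-1.8,1.5,0],[0,0,0],4],[[-1.8,1.5,3],[0,0,0],4],[[-1.8,1.5,5],[0,0,0],4],[[-1.8,1.5,7],[0,0,0],4],[[-1.8,1.5,8.8],[0,0,0],4],[[-1.8,1.5,8.8],[0,0,0],4],[[-1.8,1.5,8.8],[0,0,0],4],[[-1.8,1.5,8.8],[0,0,0],3],[[-1.8,1.5,8.8],[0,0,0],2.4],[[-1.8,1.5,8.8],[0,0,0],1.8],[[-1.8,1.5,8.8],[0,0,0],1.4],[[-1.8,1.5,8.8],[0,0,0],1],[[-1.8,1.5,8.8],[0,0,0],0.8],[[-1.8,1.5,8.8],[0,0,0],0.8],[[-1.8,1.5,8.8],[0,0,0],0.8],[[-1.8,1.5,8.8],[0,0,0],0.8]]' 6; python3 -c "
from h import *
print(*delta([.657,-.263,.075],-18.4))"
```

```text
t: 3.98
ee_pos: [0.6589, -0.2643, 0.0571]
orientation: [0.001, 0.811, 0.585, 0.0]
force: [1.3, -0.4, 4.4]
finger_gap: 0.131
gripper_force: 6.0
[ 0.07 -0.22  0.11] [0.1 0.  0. ]
```

```bash
python3 -m handwheel '[[[0,0,-0.75],[0,0,0],0.8],[[0,-0.1,-1.5],[0,0,0],0.8],[[0,-0.25,-2.2],[0,0,0],0.8],[[0,-0.45,-2.9],[0,0,0],0.8],[[0,-0.7,-3.6],[0,0,0],0.8],[[0,-1.05,-4.3],[0,0,0],0.8],[[0,-1.4,-4.95],[0,0,0],0.8],[[0,-1.8,-5.6],[0,0,0],0.8],[[0,-2.3,-6.15],[0,0,0],0.8],[[0,-2.8,-6.7],[0,0,0],0.8],[[0,-3.3,-7.2],[0,0,0],0.8],[[0,-3.9,-7.7],[0,0,0],0.8],[[0,-4.5,-8.1],[0,0,0],0.8],[[0,-5.2,-8.45],[0,0,0],0.8],[[0,-5.9,-8.75],[0,0,0],0.8],[[0,-6.6,-9],[0,0,0],0.8],[[0,-7.3,-9.2],[0,0,0],0.8],[[0,-8,-9.35],[0,0,0],0.8],[[0,-8.8,-9.4],[0,0,0],0.8],[[0,-9.5,-9.4],[0,0,0],0.8]]'
python3 -m handwheel '[[[0,0,0],[0,0,0],0.8],[[0,0,0],[0,0,0],0.8],[[0,0,0],[0,0,0],0.8],[[0,0,0],[0,0,0],0.8],[[0,0,0],[0,0,0],0.8]]'
python3 -c "
from h import *
s=bot.grab_frame('side');
b=blobs(s,'blue',500);print([(x[0],x[1],plane(s,x[0],.09)) for x in b])
cv2.imwrite('pics/b.png',cv2.resize(s['image'][190:380,330:500,::-1],(510,570)))"
```

```text
t: 5.65
ee_pos: [0.5668, -0.2341, 0.1512]
orientation: [0.0, 0.811, 0.585, -0.0]
force: [-1.0, -1.5, 8.4]
finger_gap: 0.135
gripper_force: 6.0
t: 6.07
ee_pos: [0.5667, -0.234, 0.1508]
orientation: [-0.001, 0.811, 0.585, -0.001]
force: [-0.8, -2.2, 8.1]
finger_gap: 0.133
gripper_force: 6.0
[(array([185.2, 144.8]), 1717, array([0.77407736, 0.82548865, 0.09      ])), (array([115.3, 152.8]), 524, array([0.56038079, 0.94417841, 0.09      ])), (array([397.6, 319.6]), 1442, array([ 0.56303425, -0.23463572,  0.09      ]))]
```

View pics/b.png

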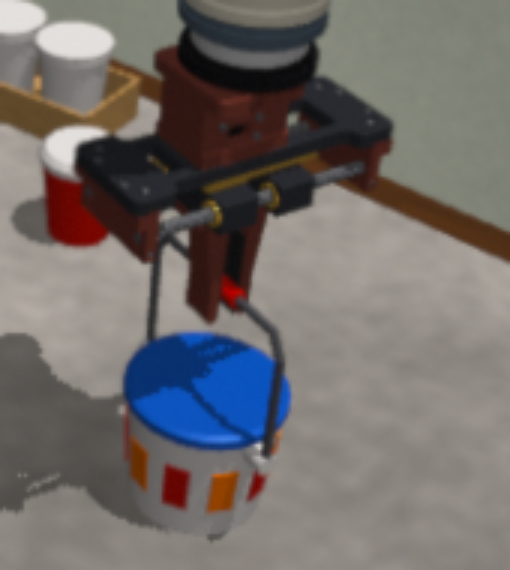

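The bail stands upright at crop (215,300), the pail is still standing in place, and the grip is between the fingers. I grip firmly and lift.

```bash
python3 -m handwheel '[[[0,0,0],[0,0,0],0.5],[[0,0,0],[0,0,0],0.5],[[0,0,0],[0,0,0],0.5],[[0,0,-0.2],[0,0,0],0.5],[[0,0,-0.4],[0,0,0],0.5],[[0,0,-0.6],[0,0,0],0.5],[[0,0,-0.9],[0,0,0],0.5],[[0,0,-1.3],[0,0,0],0.5],[[0,0,-1.8],[0,0,0],0.5],[[0,0,-2.5],[0,0,0],0.5],[[0,0,-3.5],[0,0,0],0.5],[[0,0,-4.5],[0,0,0],0.5],[[0,0,-5.5],[0,0,0],0.5],[[0,0,-6.5],[0,0,0],0.5],[[0,0,-7.5],[0,0,0],0.5],[[0,0,-8.5],[0,0,0],0.5],[[0,0,-9.5],[0,0,0],0.5],[[0,0,-10.5],[0,0,0],0.5],[[0,0,-11.5],[0,0,0],0.5],[[0,0,-12.5],[0,0,0],0.5]]' 30
python3 -m handwheel '[[[0,0,-0.8],[0,0,0],0.5],[[0,0,-1.4],[0,0,0],0.5],[[0,0,-1.8],[0,0,0],0.5],[[0,0,-2],[0,0,0],0.5],[[0,0,-2],[0,0,0],0.5],[[0,0,-2],[0,0,0],0.5],[[0,0,-2],[0,0,0],0.5],[[0,0,-2],[0,0,0],0.5],[[0,0,-2],[0,0,0],0.5],[[0,0,-2],[0,0,0],0.5]]'
python3 -c "
from h import *
for i in range(3):
  bot.grab_frame('side');print(bot.get_state()['force'])
u=np.array([.9971,-.0767,0]);S=np.array([.543,.2335,0])
for x in(-.06,-.045):
  for ti in(0,20):print(x,ti,*delta(S+x*u+[0,0,.318],-4.4,ti))"
```

```text
t: 7.78
ee_pos: [0.5679, -0.234, 0.2764]
orientation: [-0.0, 0.811, 0.585, -0.0]
force: [-0.6, -0.3, -4.9]
finger_gap: 0.13
gripper_force: 30.0
t: 8.62
ee_pos: [0.5679, -0.234, 0.2951]
orientation: [-0.0, 0.811, 0.585, -0.0]
force: [0.3, 0.3, -5.1]
finger_gap: 0.127
gripper_force: 30.0
[-0.82201618 -0.3644937  -5.2753707 ]
[-0.2484753   0.61727054 -5.08535824]
[-0.58947412 -0.47084846 -5.1051149 ]
-0.06 0 [ 42.14 -22.92  -0.37] [ -0.  -0. -14.]
-0.06 20 [ 42.3  -22.29  -0.48] [-19.9   2.4 -13.8]
-0.045 0 [ 42.5  -21.46  -0.37] [ -0.  -0. -14.]
-0.045 20 [ 42.66 -20.83  -0.48] [-19.9   2.4 -13.8]
```

```bash
python3 -m handwheel '[[[0.4,-0.2,0],[0,0,0],0.5],[[1.3,-0.7,0],[0,0,0],0.5],[[2.5,-1.4,0],[0,0,0],0.5],[[4,-2.2,0],[0,0,0],0.5],[[5.7,-3.2,0],[0,0,0],0.5],[[7.5,-4.2,0],[0,0,0],0.5],[[9.3,-5.2,0],[0,0,0],0.5],[[11.1,-6.2,0],[0,0,0],0.5],[[12.9,-7.2,0],[0,0,0],0.5],[[14.7,-8.2,0],[0,0,0],0.5],[[16.5,-9.2,0],[0,0,0],0.5],[[18.3,-10.2,0],[0,0,0],0.5],[[20.1,-11.2,0],[0,0,0],0.5],[[21.9,-12.2,0],[0,0,0],0.5],[[23.6,-13.1,0],[0,0,0],0.5],[[25.1,-13.9,0],[0,0,0],0.5],[[26.3,-14.6,0],[0,0,0],0.5],[[27.2,-15.1,0],[0,0,0],0.5],[[27.7,-15.4,0],[0,0,0],0.5],[[27.9,-15.5,0],[0,0,0],0.5]]'
python3 -m handwheel '[[[0,0,0],[0,0,0],0.5]]'
python3 -c "
from h import *
u=np.array([.9971,-.0767,0]);S=np.array([.543,.2335,0])
print(*delta(S-.07*u+[0,0,.318],-4.4,20))"
```

```text
t: 10.43
ee_pos: [0.5081, 0.0808, 0.2955]
orientation: [-0.0, 0.81, 0.586, 0.0]
force: [-0.7, 1.2, -5.3]
finger_gap: 0.13
gripper_force: 30.0
t: 10.52
ee_pos: [0.5085, 0.08, 0.2955]
orientation: [0.0, 0.811, 0.586, 0.0]
force: [0.4, -0.1, -4.4]
finger_gap: 0.129
gripper_force: 30.0
[14.13 -7.71 -0.47] [-19.9   2.4 -13.8]
```

```bash
python3 -m handwheel '[[[0.3,-0.2,0],[-0.5,0,-0.3],0.5],[[0.9,-0.5,0],[-1.3,0.2,-0.9],0.5],[[1.8,-1,-0.1],[-2.6,0.3,-1.8],0.5],[[2.8,-1.6,-0.1],[-4,0.5,-2.8],0.5],[[3.9,-2.2,-0.1],[-5.6,0.7,-3.9],0.5],[[5,-2.8,-0.2],[-7,0.8,-4.9],0.5],[[6.1,-3.4,-0.2],[-8.6,1,-6],0.5],[[7.2,-4,-0.2],[-10.2,1.2,-7],0.5],[[8.3,-4.6,-0.3],[-11.7,1.4,-8.1],0.5],[[9.4,-5.2,-0.3],[-13.3,1.6,-9.2],0.5],[[10.5,-5.8,-0.3],[-14.8,1.8,-10.3],0.5],[[11.5,-6.3,-0.4],[-16.2,1.9,-11.2],0.5],[[12.4,-6.8,-0.4],[-17.5,2.1,-12.1],0.5],[[13.2,-7.2,-0.4],[-18.6,2.2,-12.9],0.5],[[13.8,-7.5,-0.5],[-19.5,2.3,-13.5],0.5],[[14.1,-7.7,-0.5],[-19.9,2.4,-13.8],0.5],[[14.1,-7.7,-0.5],[-19.9,2.4,-13.8],0.5],[[14.1,-7.7,-0.5],[-19.9,2.4,-13.8],0.5],[[14.1,-7.7,-0.5],[-19.9,2.4,-13.8],0.5],[[14.1,-7.7,-0.5],[-19.9,2.4,-13.8],0.5]]'
python3 -c "
from h import *
u=np.array([.9971,-.0767,0]);S=np.array([.543,.2335,0])
s=bot.grab_frame('side');t=bot.grab_frame('top')
for x,z in((-.07,.318),(0,.318),(0,.29),(0,.267)):print(x,z,*delta(S+x*u+[0,0,z],-4.4,20))
print(bot.get_state()['force'],[(b[0],b[1]) for b in blobs(t,'yellow')])
cv2.imwrite('pics/d.png',np.hstack([cv2.resize(f['image'][y:y+130,x:x+130,::-1],(400,400)) for f,x,y in((s,170,120),(t,160,150))]))"
```

```text
t: 12.18
ee_pos: [0.4803, 0.2372, 0.3004]
orientation: [0.128, 0.723, 0.669, 0.118]
force: [0.8, 1.3, -5.0]
finger_gap: 0.126
gripper_force: 30.0
-0.07 0.318 [ 0.11 -0.08 -0.  ] [-0.   0.1 -0.1]
0 0.318 [0.11 6.5  2.39] [-0.   0.1 -0.1]
0 0.29 [0.12 5.54 5.02] [-0.   0.1 -0.1]
0 0.267 [0.12 4.75 7.19] [-0.   0.1 -0.1]
[ 0.61916565 -0.30940884 -4.94304579] [(array([203.2, 207.1]), 82), (array([237.1, 209.9]), 118)]
```

View pics/d.png

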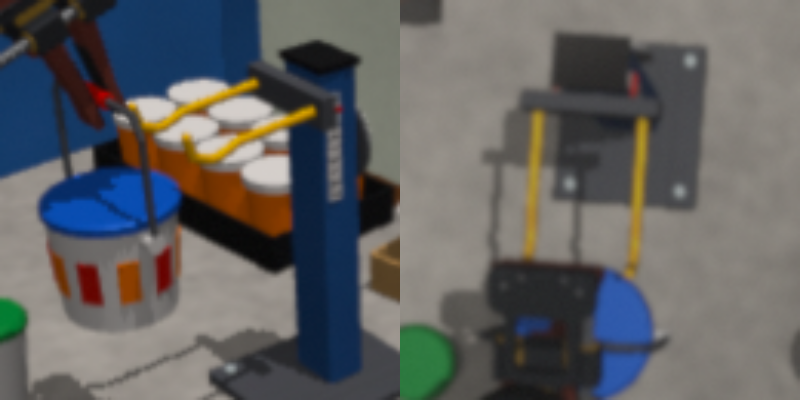

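The side crop shows the pail hanging level with its crossbar in front of the prong tips (about (110,100) against tips (130,105) and (188,140)). The top crop shows it centred between the prongs. Now I advance over the tips.

```bash
python3 -m handwheel '[[[0.1,0.2,0.1],[0,0,0],0.5],[[0.1,0.6,0.2],[0,0,0],0.5],[[0.1,1.1,0.4],[0,0,0],0.5],[[0.1,1.7,0.6],[0,0,0],0.5],[[0.1,2.3,0.8],[0,0,0],0.5],[[0.1,2.9,1.1],[0,0,0],0.5],[[0.1,3.5,1.3],[0,0,0],0.5],[[0.1,4.1,1.5],[0,0,0],0.5],[[0.1,4.7,1.7],[0,0,0],0.5],[[0.1,5.3,1.9],[0,0,0],0.5],[[0.1,5.8,2.1],[0,0,0],0.5],[[0.1,6.2,2.3],[0,0,0],0.5],[[0.1,6.4,2.4],[0,0,0],0.5],[[0.1,6.5,2.4],[0,0,0],0.5],[[0.1,6.5,2.4],[0,0,0],0.5],[[0.1,6.5,2.4],[0,0,0],0.5],[[0.1,6.5,2.4],[0,0,0],0.5],[[0.1,6.5,2.4],[0,0,0],0.5],[[0.1,6.5,2.4],[0,0,0],0.5],[[0.1,6.5,2.4],[0,0,0],0.5]]'
python3 -c "
from h import *
u=np.array([.9971,-.0767,0]);S=np.array([.543,.2335,0])
F=[]
for i in range(12):
  s=bot.grab_frame('side');F.append(bot.get_state()['force'])
print(np.mean(F,0),np.std(F,0))
for x,z in((0,.318),(0,.272),(0,.238)):print(x,z,*delta(S+x*u+[0,0,z],-4.4,20))
cv2.imwrite('pics/e.png',cv2.resize(s['image'][120:250,170:340,::-1],(785,600),interpolation=2))"
```

```text
t: 13.95
ee_pos: [0.5491, 0.2333, 0.3001]
orientation: [0.128, 0.723, 0.669, 0.118]
force: [0.8, -0.1, -5.0]
finger_gap: 0.128
gripper_force: 30.0
[-0.06414205  0.05583955 -4.81675565] [0.49999365 0.43886636 0.55605366]
0 0.318 [-0.02  0.03 -0.  ] [-0.  0. -0.]
0 0.272 [-0.02 -1.55  4.32] [-0.  0. -0.]
0 0.238 [-0.02 -2.71  7.52] [-0.  0. -0.]
```

View pics/e.png

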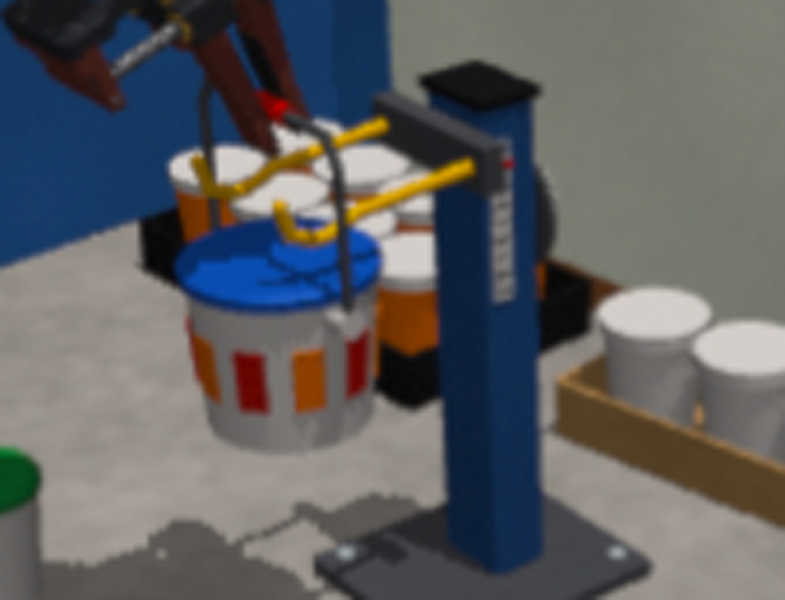

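The crossbar is directly above the troughs, behind both tips (crop (285,110), tips at (200,165) and (285,210)). Lowering now.

```bash
python3 -m handwheel '[[[0,-0.07,0.19],[0,0,0],0.5],[[0,-0.17,0.47],[0,0,0],0.5],[[0,-0.31,0.85],[0,0,0],0.5],[[0,-0.44,1.22],[0,0,0],0.5],[[0,-0.58,1.6],[0,0,0],0.5],[[0,-0.72,1.97],[0,0,0],0.5],[[0,-0.86,2.35],[0,0,0],0.5],[[0,-0.99,2.73],[0,0,0],0.5],[[0,-1.13,3.1],[0,0,0],0.5],[[0,-1.26,3.48],[0,0,0],0.5],[[0,-1.37,3.76],[0,0,0],0.5],[[0,-1.44,3.95],[0,0,0],0.5],[[0,-1.47,4.04],[0,0,0],0.5],[[0,-1.5,4.13],[0,0,0],0.5],[[0,-1.54,4.23],[0,0,0],0.5],[[0,-1.57,4.32],[0,0,0],0.5],[[0,-1.61,4.42],[0,0,0],0.5],[[0,-1.64,4.51],[0,0,0],0.5],[[0,-1.68,4.6],[0,0,0],0.5],[[0,-1.71,4.7],[0,0,0],0.5]]'
python3 -m handwheel '[[[0,-0.03,0.09],[0,0,0],0.5],[[0,-0.07,0.19],[0,0,0],0.5],[[0,-0.1,0.28],[0,0,0],0.5],[[0,-0.14,0.38],[0,0,0],0.5],[[0,-0.17,0.47],[0,0,0],0.5],[[0,-0.21,0.56],[0,0,0],0.5],[[0,-0.24,0.66],[0,0,0],0.5],[[0,-0.27,0.75],[0,0,0],0.5],[[0,-0.31,0.85],[0,0,0],0.5],[[0,-0.34,0.94],[0,0,0],0.5],[[0,-0.34,0.94],[0,0,0],0.5],[[0,-0.34,0.94],[0,0,0],0.5]]'
python3 -c "
from h import *
F=[]
for i in range(8):
  s=bot.grab_frame('side');F.append(bot.get_state()['force'])
print(np.mean(F,0),np.std(F,0),pose()[0]-pose()[1].apply([0,0,.019]))
cv2.imwrite('pics/g.png',cv2.resize(s['image'][120:250,170:340,::-1],(785,600),interpolation=2))"
```

```text
t: 16.22
ee_pos: [0.5493, 0.2333, 0.25]
orientation: [0.128, 0.723, 0.669, 0.118]
force: [-0.0, 0.6, -4.4]
finger_gap: 0.128
gripper_force: 30.0
t: 17.22
ee_pos: [0.5493, 0.2333, 0.24]
orientation: [0.128, 0.723, 0.669, 0.118]
force: [-0.4, -0.5, -2.9]
finger_gap: 0.126
gripper_force: 30.0
[ 0.03598754 -0.13721991 -3.30388277] [0.3310049  0.45631784 0.51106165] [0.54285476 0.23379261 0.2579622 ]
```

View pics/g.png

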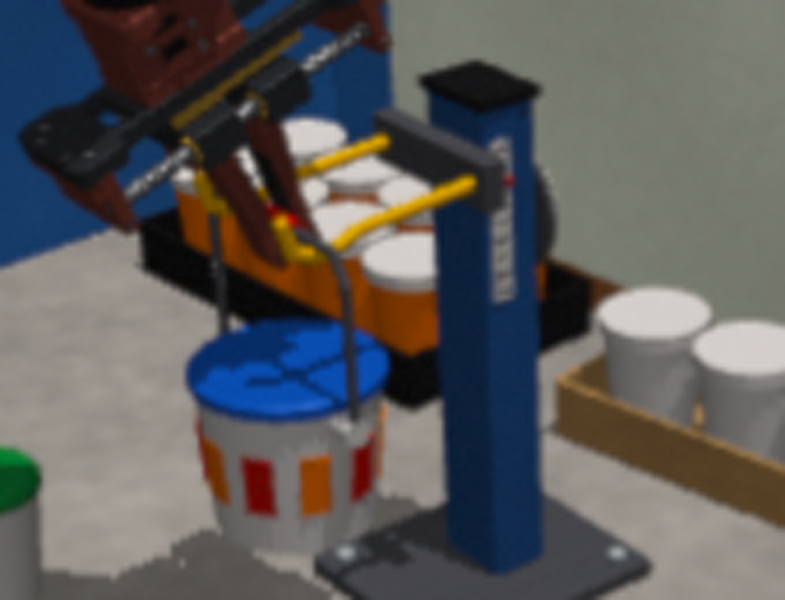

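The crossbar lies in both troughs (crop (310,245)) and the hook is taking load. I keep lowering slowly.

```bash
python3 -m handwheel '[[[0,-0.03,0.09],[0,0,0],0.5],[[0,-0.07,0.19],[0,0,0],0.5],[[0,-0.1,0.28],[0,0,0],0.5],[[0,-0.14,0.38],[0,0,0],0.5],[[0,-0.17,0.47],[0,0,0],0.5],[[0,-0.21,0.56],[0,0,0],0.5],[[0,-0.24,0.66],[0,0,0],0.5],[[0,-0.27,0.75],[0,0,0],0.5],[[0,-0.31,0.85],[0,0,0],0.5],[[0,-0.34,0.94],[0,0,0],0.5],[[0,-0.38,1.03],[0,0,0],0.5],[[0,-0.41,1.13],[0,0,0],0.5],[[0,-0.44,1.22],[0,0,0],0.5],[[0,-0.48,1.32],[0,0,0],0.5],[[0,-0.51,1.41],[0,0,0],0.5],[[0,-0.55,1.5],[0,0,0],0.5],[[0,-0.58,1.6],[0,0,0],0.5],[[0,-0.62,1.69],[0,0,0],0.5],[[0,-0.62,1.69],[0,0,0],0.5],[[0,-0.62,1.69],[0,0,0],0.5]]'
python3 -c "
from h import *
F=[]
for i in range(30):
  s=bot.grab_frame('side');F.append(bot.get_state()['force'])
print(np.mean(F,0),np.std(F,0),pose()[0]-pose()[1].apply([0,0,.019]))"
```

```text
t: 19.28
ee_pos: [0.5493, 0.2333, 0.2221]
orientation: [0.128, 0.723, 0.669, 0.118]
force: [-0.1, 0.3, -0.1]
finger_gap: 0.131
gripper_force: 30.0
[ 0.99406037 -0.12194089 -0.41013992] [0.41193935 0.50272375 0.56680958] [0.54279245 0.23378246 0.23992668]
```

```bash
python3 -m handwheel '[[[0,0.03,0.05],[0,0,0],0.5],[[0,0.07,0.1],[0,0,0],0.5],[[0,0.11,0.15],[0,0,0],0.5],[[0,0.11,0.15],[0,0,0],0.5],[[0,0.11,0.15],[0,0,0],0.5],[[0,0.11,0.15],[0,0,0],0.5]]'
python3 -c "
from h import *
F=[]
for i in range(40):
  s=bot.grab_frame('side');F.append(bot.get_state()['force'])
print(bot.get_state()['t'],np.mean(F,0),np.std(F,0),pose()[0]-pose()[1].apply([0,0,.019]))"
```

```text
t: 21.28
ee_pos: [0.5504, 0.233, 0.2207]
orientation: [0.127, 0.723, 0.669, 0.117]
force: [-2.5, 0.4, -1.4]
finger_gap: 0.129
gripper_force: 30.0
23.2833 [-2.6016883  -0.64176321 -0.21225254] [0.58250075 0.61190326 0.55603751] [0.5442864  0.23361613 0.23884163]
```

```bash
python3 -m handwheel '[[[0,-0.03,-0.01],[0,0,0],0.5],[[0,-0.07,-0.02],[0,0,0],0.5],[[0,-0.1,-0.04],[0,0,0],0.5],[[0,-0.1,-0.04],[0,0,0],0.5],[[0,-0.1,-0.04],[0,0,0],0.5],[[0,-0.1,-0.04],[0,0,0],0.5]]' 10
python3 -m handwheel '[[[0,0,0],[0,0,0],0.5],[[0,0,0],[0,0,0],0.5],[[0,0,0],[0,0,0],0.5],[[0,0,0],[0,0,0],0.5]]' 3
python3 -c "
from h import *
F=[]
for i in range(40):
  s=bot.grab_frame('side');F.append(bot.get_state()['force'])
print(bot.get_state()['t'],np.mean(F,0),np.std(F,0),pose()[0]-pose()[1].apply([0,0,.019]))"
```

```text
t: 23.78
ee_pos: [0.5504, 0.2335, 0.2215]
orientation: [0.128, 0.723, 0.669, 0.119]
force: [3.7, -0.9, -0.8]
finger_gap: 0.132
gripper_force: 10.0
t: 24.12
ee_pos: [0.55, 0.2335, 0.2213]
orientation: [0.128, 0.723, 0.669, 0.118]
force: [5.0, 0.6, -0.2]
finger_gap: 0.138
gripper_force: 3.0
26.1167 [ 5.20272171  1.07487543 -0.18591637] [0.41842939 0.55140803 0.41047922] [0.54344334 0.23393316 0.23904218]
```

```bash
python3 -m handwheel '[[[0,0.04,0.01],[0,0,0],0.5],[[0,0.08,0.03],[0,0,0],0.5],[[0,0.12,0.04],[0,0,0],0.5],[[0,0.12,0.04],[0,0,0],0.5],[[0,0.12,0.04],[0,0,0],0.5],[[0,0.12,0.04],[0,0,0],0.5]]'
python3 -c "
from h import *
F=[]
for i in range(20):
  s=bot.grab_frame('side');F.append(bot.get_state()['force'])
print(bot.get_state()['t'],np.mean(F,0),bot.get_state()['wrist_torque'],pose()[0]-pose()[1].apply([0,0,.019]))
cv2.imwrite('pics/i.png',cv2.resize(s['image'][135:215,190:290,::-1],(750,600),interpolation=2))"
```

```text
t: 26.62
ee_pos: [0.5504, 0.2331, 0.2207]
orientation: [0.127, 0.723, 0.669, 0.117]
force: [-1.1, 2.4, 0.6]
finger_gap: 0.135
gripper_force: 3.0
27.6167 [-2.24925637  1.88025559 -0.11511418] [ 0.10952914  0.74320057 -0.0370407 ] [0.5443385  0.23346928 0.23881831]
```

View pics/i.png

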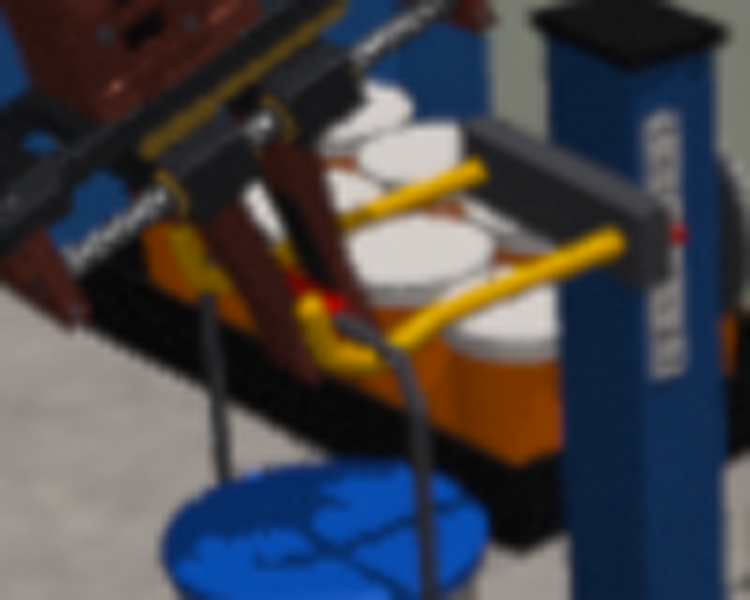

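The crossbar sits in both troughs (crop (375,335) on the near prong) and the vertical load has been handed over. I take out the small side load and open.

```bash
python3 -m handwheel '[[[0,-0.03,-0.01],[0,0,0],0.5],[[0,-0.03,-0.01],[0,0,0],0.5],[[0,-0.03,-0.01],[0,0,0],0.5],[[0,-0.03,-0.01],[0,0,0],1.2],[[0,-0.03,-0.01],[0,0,0],1.25],[[0,-0.03,-0.01],[0,0,0],1.3],[[0,-0.03,-0.01],[0,0,0],1.35],[[0,-0.03,-0.01],[0,0,0],1.5],[[0,-0.03,-0.01],[0,0,0],1.8],[[0,-0.03,-0.01],[0,0,0],2.2],[[0,-0.03,-0.01],[0,0,0],2.6],[[0,-0.03,-0.01],[0,0,0],3],[[0,-0.03,-0.01],[0,0,0],3],[[0,-0.03,-0.01],[0,0,0],3],[[0,-0.03,-0.01],[0,0,0],3]]'
python3 -c "
from h import *
F=[]
for i in range(10):
  s=bot.grab_frame('side');F.append(bot.get_state()['force'])
print(bot.get_state()['t'],np.mean(F,0),pose()[0]-pose()[1].apply([0,0,.019]))
cv2.imwrite('pics/j.png',cv2.resize(s['image'][125:255,180:300,::-1],(550,600),interpolation=2))"
```

```text
t: 28.87
ee_pos: [0.5506, 0.2331, 0.221]
orientation: [0.128, 0.723, 0.669, 0.118]
force: [-1.2, 0.2, 0.3]
finger_gap: 0.346
gripper_force: 0.0
29.3667 [ 0.25298168 -0.17011881  0.0955508 ] [0.54417785 0.23362584 0.238926  ]
```

View pics/j.png

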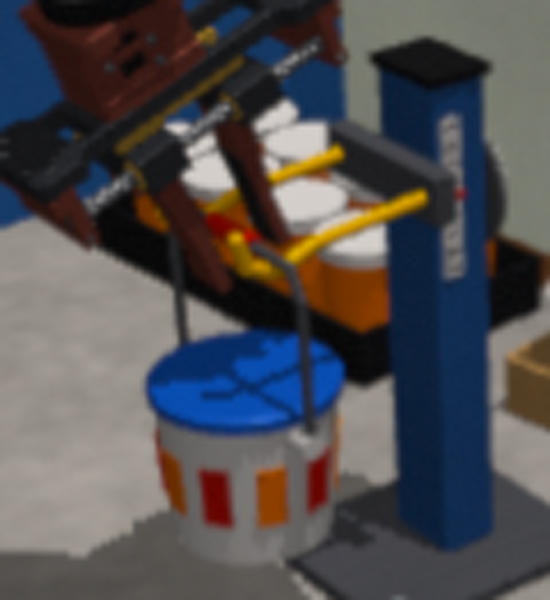

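The fingers are open and clear, and the pail hangs level with its bail in both prongs. I retract along the tool axis.

```bash
python3 -m handwheel '[[[0,0,-0.3],[0,0,0],3],[[0,0,-0.8],[0,0,0],3],[[0,0,-1.5],[0,0,0],3],[[0,0,-2.2],[0,0,0],3],[[0,0,-2.9],[0,0,0],3],[[0,0,-3.6],[0,0,0],3],[[0,0,-4.5],[0,0,0],3],[[0,0,-5.5],[0,0,0],3],[[0,0,-7],[0,0,0],3],[[0,0,-9],[0,0,0],3],[[0,0,-11],[0,0,0],3],[[0,0,-12],[0,0,0],3],[[0,0,-12],[0,0,0],3],[[0,0,-12],[0,0,0],3],[[0,0,-12],[0,0,0],3],[[0,0,-12],[0,0,0],3],[[0,0,-12],[0,0,0],3],[[0,0,-12],[0,0,0],3],[[0,0,-12],[0,0,0],3],[[0,0,-12],[0,0,0],3]]'
python3 -c "
from h import *
for i in range(20):
  f=bot.grab_frame('side');b=[x for x in blobs(f,'red',10)];l=[x for x in blobs(f,'blue',500) if x[0][1]>180]
  if i%5==0 or i==19: print([x[0].tolist() for x in l],[(x[0].tolist(),x[1]) for x in b if x[0][1]<200])
s=f;t=bot.grab_frame('top')
r=lambda f:[x for x in blobs(f,'red',8) if x[0][1]<215 and 180<x[0][0]<265]
print(r(s)and r(s)[0][:2],r(t)and r(t)[0][:2]); 
if r(s) and r(t): print(tri(s,r(s)[0][0],t,r(t)[0][0]))
cv2.imwrite('pics/k.png',np.hstack([cv2.resize(f['image'][y:y+130,x:x+130,::-1],(400,400)) for f,x,y in((s,180,125),(t,160,150))]))"
```

```text
t: 31.03
ee_pos: [0.5097, 0.2363, 0.3334]
orientation: [0.128, 0.723, 0.669, 0.117]
force: [0.9, 0.2, -0.3]
finger_gap: 0.34
gripper_force: 0.0
[[230.2, 207.5]] [([227.2, 173.2], 20)]
[[230.2, 207.5]] [([227.2, 173.2], 20)]
[[230.2, 207.5]] [([227.2, 173.2], 20)]
[[230.2, 207.5]] [([227.2, 173.2], 20)]
[[230.2, 207.5]] [([227.2, 173.2], 20)]
(array([227.2, 173.2]), 20) []
```

View pics/k.png

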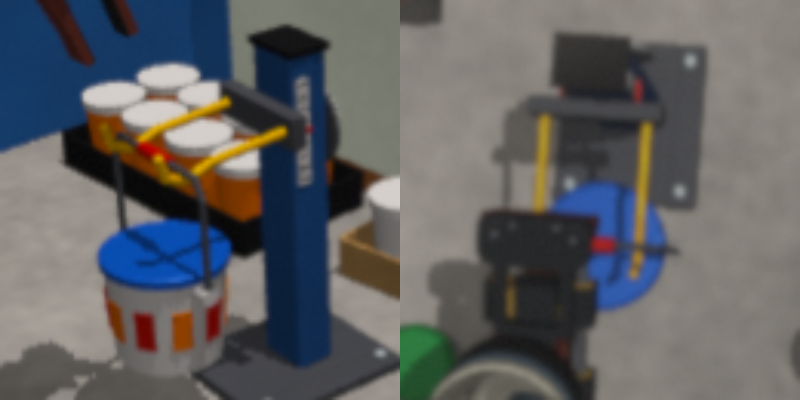

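The pail hangs level and motionless. The crossbar lies across both prongs (top crop, roller end at (615,245) between prongs at 537 and 640), and the gripper is clear.

```bash
python3 -c "
from cell import bot
print(bot.sign_off())"
```

```text
the job is handed in; nothing more can be done
None
```

The pail is hanging still and level, with its bail across both prongs of the scale hook and the gripper clear of it, and I handed the job in at about 32 s; the sign-off returned no verdict.

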